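# Load a vial into the latched cooler

## Robot

A 7-joint arm with a two-finger parallel gripper is mounted at the origin on the work surface. World frame = base frame: x ahead of the robot, y to its left, z up, the work surface at z = 0. Lengths are in m, angles in rad, forces in N, time in s.
With the tool pointing down it reaches from about 0.425 to 0.925 m from the base axis. Payload 6.8 kg.
Tool frame: the origin (TCP) lies on the front face of the gripper's body, between the roots of the fingers; the fingertips stand 73 mm ahead of it and the grasp point (between the pads) lies 54 mm ahead of it (env.nose_length is the distance from the TCP to the fingertips, in m); z points along the fingers, y is the line along which they close (so a half turn about z gives the same grasp; the last joint's range is limited). The gripper opens to 85 mm and grips with 20 to 120 N. Pads are 22 mm wide; open, the fingers measure 114 mm over their backs; the gripper's body (76 mm by 85 mm) begins 54 mm behind the grasp point. The pads swing forward as they close: fully open they stand 13 mm farther back than shut.
Start: joints at [-0.108, 0.477, 0.022, 1.555, -0.011, 1.109, -0.083], TCP at [0.675, 0, 0.304] pointing down, gripper open.
Joint ranges: [-2.96, 2.96], [-0.34, 2.1], [-1.41, 1.46], [0.24, 2.44], [-1.37, 4.51], [0.17, 1.92], [-2.96, 2.96]. Speed limits (rad/s): [2.39, 2.39, 3.14, 3.14, 3.14, 3.14, 3.14].

## Interface

Orientations are given as a unit quaternion [w, x, y, z].
In Python, from cell import env, kin, camera, calibration, job gives the robot as it stands. The module is installed in compiled form; this text tells all that it offers. Calls block until the motion is done:
- env.reach(position, orientation): joint-space move of the TCP to a pose.
- env.movel(position, velocity=0.15, rot=None, stop_force=None): straight line of the TCP; rot=None keeps the orientation; velocity is the mean speed in m/s. With stop_force (N) it stops when the force on the tool has changed by that much, and returns True; else False.
- env.goto_joints(angles): joint-space move.
- env.grip(opening, f_grip=None): finger opening in m; f_grip is the grip in N (None keeps the last); returns when the fingers have stopped.
- env.dwell(seconds).
- kin.inverse_kinematics(position, orientation): joint angles nearest the present ones, or None.
- env.get_state(): the state.
- camera(name): name is "scene" or "side" or "wrist"; returns (picture, depth): 384x512x3 uint8, blue, green, red; 384x512 float32, m along the optical axis (not along the pixel's ray), 0 where there is no reading.
- calibration(name): a dict with "fx", "fy", "cx", "cy" (pixels), "rvec" (rotation vector, rad) and "tvec" (3), from world to camera coordinates, as OpenCV has them. Camera axes: x right, y down, z forward; pixel columns grow to the right and rows downward; lengths in m; the calibration is good to about 2 mm. A picture is of the moment at which its call begins: read the wrist's pose just before it. calibration takes no time and is no camera call; for the wrist camera it gives the pose at the moment of the call.
A pose or a line that the arm cannot do raises env.PlanningError and nothing moves.
- job.job_done(): hands the job in; it is judged then, once.
The state is a dict: "time": time; "qpos": joint angles; "joint_velocities": joint speeds; "joint_torque": joint torques, N m; "tcp_pos": TCP position; "orientation": TCP orientation; "force": force on the tool from outside, world axes, zero at the start; "torque": the same for the moment, N m; "opening": finger opening in m; "gripper_force": force on a finger pad.
Only numpy, scipy, OpenCV 4.12 (cv2) and the standard library are available. Lean on these libraries where they do the work, as an engineer would, in place of code of your own. Each camera call takes 0.05 s, during which the arm holds its last target. There are 200 camera calls.

## Task

Gently press the cooler's thumb latch so that its sprung lid pops fully open, seat the mid-sized vial with the metal crimp cap from the blue tray upright and fully down in the cooler's empty well, let go of it, then push the lid down just firmly enough that the latch snaps and holds it shut. Press by feel: the latch, the lid and the glass vial must not be forced, and everything else stays where it is.

Things in the scene. Friction and masses are not known exactly. Their poses are not given: they have to be found in the camera images.
- latch_pad (a point): Press point on the cooler's thumb latch, a grey ribbed pad 44 mm wide (cooler y), 50 mm long, jutting out at the middle of the cooler's front with free air above and below. The point lies on its top, 71 mm above the table, 10 mm in from its front end. Pressed straight down it rocks about a level axle 43 mm behind and 13 mm below. Axes: the cooler's while at rest.
- latch (a joint): Latch angle, rad: 0 = at rest, hook over the lid's striker bar; 0.20 = pressed to its stop. A light spring returns it. At latch_pad it yields from about 2 N, lets the lid go after 3 to 7 mm of travel at 3 to 5 N and meets its stop at 8.5 mm; more than 10 N strains it.
- lid (a joint): Lid angle, rad: 0 = down on its stop, about 0.006 = shut and held by the latch, 1.35 = fully open, nearly upright against a stop. A damped spring opens it in 1 to 1.5 s once the latch lets go; an unlatched lid comes up again. Open to nearly shut takes under 3 N at lid_push; more than 15 N on the lid (a fast hit does it too) strains it.
- lid_push (a point): Where to push the lid: outer face, middle line, 135 mm from the hinge axis, 25 mm from the free edge. Axes, the lid's own: z out of the outer face, -x from hinge to free edge. Shut, the point is 95 mm above the table. The hook resists from 13 mm above that, rising to 5 to 9 N (slow push) at 6 mm, then eases; it clicks over the bar at shut height, 1 mm above the stop.
- lid_hinge (a point): Middle of the lid's hinge axis, along cooler y, 80 mm above the table at the cooler's far side. The lid is a flat white panel 165 x 180 x 14 mm; its outer face lies 14 mm off the axis. Open, this face looks away from the latch and the free edge is 239 mm above the table. Axes: the lid's own (see lid_push).
- cooler: White vial cooler box fixed on the table, 170 x 180 mm and 78 mm high, open-topped under its lid. Origin: centre of its underside. x runs from the latch (front, -x, robot's side) to the hinge (back, +x), y to the left, z up. The hinge axis is at x = +80 mm. Inside the 9 mm walls an aluminium block with its top 40 mm above the table has two wells side by side.
- well (a point): Centre of the mouth of the empty well, on top of the block 40 mm above the table, at cooler x = -20, y = -40 mm (the right-hand well). Diameter 23.2 mm, depth 27 mm, with a 1 mm chamfer; more than 25 N between vial and cooler cracks the glass; 41 mm from its centre to the inner side wall. Axes: those of the cooler.
- well_used (a point): Centre of the mouth of the other well (left, cooler y = +40 mm), which already holds a vial. Axes: those of the cooler.
- vial: The vial to load: clear-grey glass with an aluminium crimp cap, diameter 22 mm, 54 mm tall, about 30 g, standing on the tray (floor 4 mm above the table). Origin: centre of its foot; z up. Seated, its foot is 13 mm and its top 67 mm above the table, under the lid. It slips out of a weak grip: 10 to 20 N is right.
- tray: Blue tray fixed on the table, 100 x 260 mm, rim 14 mm high, floor 4 mm thick. Three containers stand on it in a row along its y, 75 mm apart, in any order. Origin: centre of its underside.
- jar: Squat amber jar on the tray, diameter 38 mm, 42 mm tall. Leave alone. Origin: foot.
- slim: Thin amber vial on the tray, diameter 16 mm, 72 mm tall. Leave alone. Origin: foot.
- vial2: Vial of the same make already in the cooler's left well. Leave alone. Origin: foot.
- beaker: White open beaker on the bench, diameter 66 mm, 85 mm tall. Leave alone. Origin: foot.
- reagent: Amber reagent bottle, diameter 84 mm, 170 mm tall. Leave alone. Origin: foot.
- mouse: Black computer mouse, 100 x 58 x 32 mm. Leave alone. Origin: underside.
- driver: Screwdriver lying on the bench near the robot. Leave alone. Origin: underside.
There are look-alikes about, which are no part of the job. What is shaped like the vial but turquoise is not meant.

How it is judged:
On the way, in this order (a step that is already met when the one before it is completed fails the run):
1. the latch has let the lid pop fully open (value of joint lid above 1.25 rad), for 0.2 s.
2. the vial stands fully down in the empty well, released, with the lid open (horizontal distance between vial and well below 0.003 m and z of vial in the frame of well below -0.024 m and angle between vial's own z axis and vertical below 0.06 rad and value of joint lid above 1 rad and contact force between the fingers and vial below 0.05 N), for 0.2 s.
3. the lid has been pushed down and the latch holds it shut (value of joint lid below 0.03 rad and value of joint latch below 0.04 rad and contact force between each of the arm, the fingers and lid below 0.05 N), for 0.2 s.
At the end, for the whole second after the job is handed in: Lid shut and held by the latch (lid under 0.03 rad, latch under 0.04 rad), nothing touching it; the vial at rest in the empty well, upright within 0.06 rad, within 3 mm of its axis, its foot at least 24 mm below the mouth; other things within 20 mm of their starts and upright (horizontal distance between vial and well below 0.003 m and z of vial in the frame of well below -0.024 m and angle between vial's own z axis and vertical below 0.06 rad and value of joint lid below 0.03 rad and value of joint latch below 0.04 rad and linear speed of vial below 0.02 m/s).
It fails at once if the vial is pressed against the cooler with more than 25 N (contact force between vial and cooler above 25 N).
It fails at once if the latch is pressed with more than 10 N (contact force between any of the fingers, the arm and latch above 10 N).
It fails at once if the lid is pushed with more than 15 N (contact force between any of the fingers, the arm and lid above 15 N).
It fails at once if another thing is shifted by more than 20 mm or tipped (distance of any of jar, slim, vial2, beaker, reagent, mouse, driver from where it was at the start of the episode above 0.02 m or angle between any of jar, slim, vial2, beaker, reagent's own z axis and vertical above 0.4 rad).
It also fails if it takes over 72 s, if anything falls off the work surface, if the arm or the gripper's body presses on something with over 40 N, if the wrist force passes 120 N, or if a joint passes its speed limit or range.

## Working session

There is one attempt and no reset: what is moved stays moved. The work goes in short steps, each a Python script; the robot and the scene stay as the last script left them, time stands still between calls to the robot, and variables do not carry over. Pictures are saved under pics/ and viewed, at most 10 in all, crops included, and the job is handed in when it is done.

```bash
mkdir -p pics
cat > h.py <<'E'
import numpy as np, cv2
from cell import env, kin, camera, calibration, job
def cal(n):
    c=calibration(n); R=cv2.Rodrigues(np.array(c["rvec"],float))[0]; return c,R,np.array(c["tvec"],float).ravel()
def cloud(n):
    C=cal(n); im,d=camera(n); c,R,t=C
    v,u=np.mgrid[:384,:512]; p=np.stack([(u-c["cx"])/c["fx"]*d,(v-c["cy"])/c["fy"]*d,d],-1)
    P=(p-t)@R; P[d<=0]=np.nan
    return im,P
E
python3 - <<'E'
from h import *
for n in("scene","side"):
    im,P=cloud(n); cv2.imwrite(f"pics/{n}0.png",cv2.resize(im,(800,600))); np.save(f"pics/{n}0.npy",P); cv2.imwrite(f"pics/raw_{n}0.png",im)
    c,R,t=cal(n); print(n,-R.T@t, c["fx"])
s=env.get_state(); print(s["time"],s["orientation"],s["force"],env.nose_length)
E
```

```text
scene [1.22419341 0.54508276 1.12048138] 475.6984253087328
side [-0.10034793  0.63293272  0.63827737] 348.1166875694003
0.1 [-5.16243953e-04  7.07087515e-01  7.07125602e-01 -6.01863288e-04] [-0.6784346  -0.08218158 -0.75774801] 0.0726
```

View pics/scene0.png

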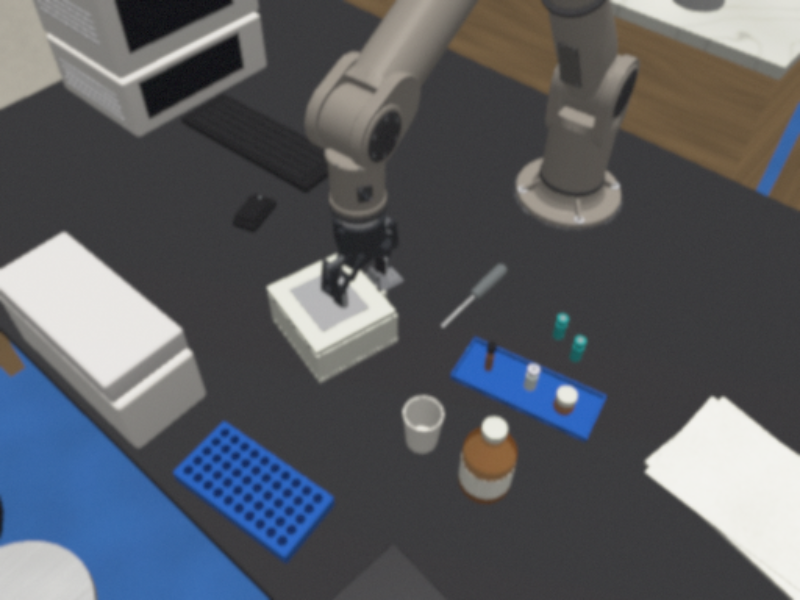

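View pics/side0.png

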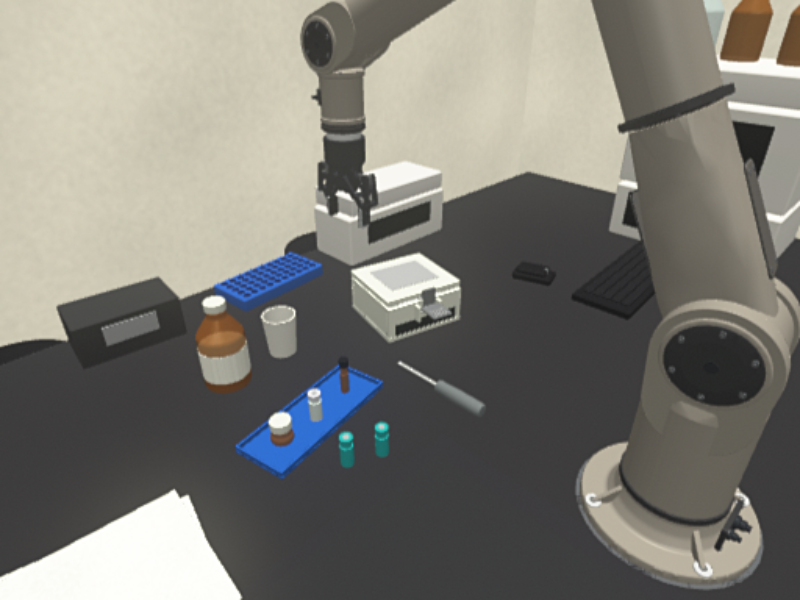

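Side picture: candidates for the vial are the grey crimp-capped one in the middle of the tray (315,405), turquoise look-alikes (346,449) and (381,440), slim (344,375), jar (281,428). The choice is (315,405). The cooler's lid is around (405,275), its latch at (435,305). The scene picture agrees: vial (532,377), latch (385,278).

Run:
```python
from h import *
side=np.load("pics/side0.npy"); sc=np.load("pics/scene0.npy")
def px(P,u,v,s=.64): 
    u,v=int(u*s),int(v*s); return np.nanmedian(P[v-1:v+2,u-1:u+2].reshape(-1,3),0).round(4)
print("lid",px(side,405,262),px(sc,300,335),"latch",px(side,437,308),px(sc,385,278))
print("vialcap",px(side,315,393),px(sc,532,369), "slim",px(side,344,362),"jar",px(side,281,419))
c=px(side,405,275)
for n,P in(("side",side),("scene",sc)):
    # lid top
    near=np.linalg.norm(P[...,:2]-c[:2],axis=-1)<0.16
    Q=P[near&(P[...,2]>.086)&(P[...,2]<.102)]
    r=cv2.minAreaRect((Q[:,:2]*1000).astype(np.float32)); print(n,len(Q),r, np.median(Q[:,2]))
    v=px(P,*( (315,405) if n=="side" else (532,377)))
    m=(np.linalg.norm(P[...,:2]-v[:2],axis=-1)<.03)&(P[...,2]>.02)
    Q=P[m]; T=Q[Q[:,2]>.052]; print(" vial",len(Q),Q[:,2].max(),T.mean(0),T.min(0),T.max(0),len(T))
im=cv2.imread("pics/raw_side0.png")
a=cv2.resize(im[150:310,140:330],None,fx=3.5,fy=3.5,interpolation=cv2.INTER_CUBIC); cv2.imwrite("pics/crop1.png",a)
```

```text
lid [ 0.6851 -0.1703  0.094 ] [ 0.7241 -0.1025  0.0834] latch [ 0.5212 -0.0948  0.0707] [ 0.5171 -0.088   0.069 ]
vialcap [0.4949 0.2358 0.0575] [0.4993 0.2376 0.0562] slim [0.5078 0.1595 0.0751] jar [0.4941 0.3055 0.0461]
side 1319 ((627.912109375, -116.26345825195312), (184.01075744628906, 185.71673583984375), 75.21749114990234) 0.0942350597436138
 vial 126 0.05990591141861393 [0.49384131 0.23852425 0.05722089] [0.4840172  0.22694225 0.05207028] [0.50530373 0.24780718 0.05990591] 49
scene 2391 ((629.9822998046875, -113.45945739746094), (185.1499786376953, 181.80039978027344), 75.33605194091797) 0.09220619642714842
 vial 96 0.060121442396521646 [0.49901226 0.24122655 0.05547748] [0.48825724 0.23118305 0.05200856] [0.50998093 0.25157749 0.06012144] 41
```

View pics/crop1.png

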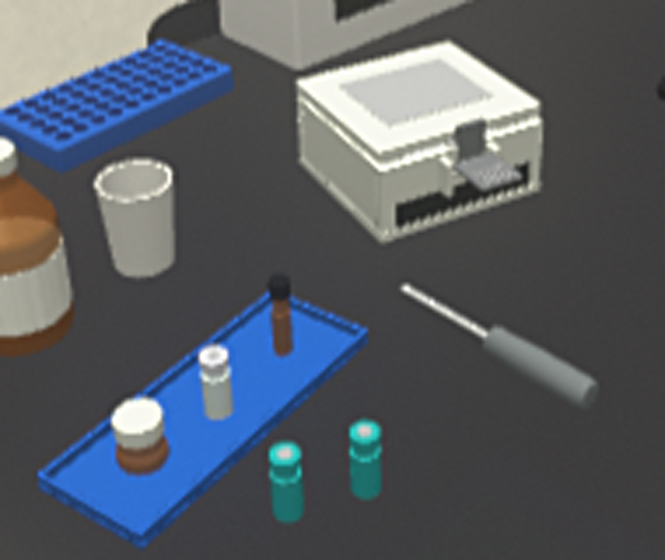

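```bash
cat >> h.py <<'E'
from scipy.spatial.transform import Rotation as Rn
def q(yaw,flip=False,tilt=0):  # tool down, tool x along +/- yaw dir
    r=Rn.from_euler('z',yaw+(np.pi if flip else 0))*Rn.from_euler('x',np.pi)
    x=r.as_quat(); return np.array([x[3],x[0],x[1],x[2]])
def tool():
    s=env.get_state(); o=s["orientation"]; return np.array(s["tcp_pos"]),Rn.from_quat([o[1],o[2],o[3],o[0]]).as_matrix(),s
E
python3 - <<'E'
from h import *
p,R,s=tool(); c,Rc,t=cal("wrist"); C=-Rc.T@t
print("cam in tool",R.T@(C-p),"fwd",R.T@Rc[2])
yaw=-.257
for fl in(0,1): print(fl,kin.inverse_kinematics([.508,-.083,.25],q(yaw,fl)))
env.grip(0.0,20)
env.reach([.50,-.081,.30],q(yaw,0)); p,R,s=tool(); print(s["time"],p,s["opening"],s["qpos"])
im,P=cloud("wrist"); cv2.imwrite("pics/w1.png",im); np.save("pics/w1.npy",P)
E
```

```text
cam in tool [ 0.06859352 -0.00058824 -0.07001366] fwd [-2.70905762e-01 -8.69106613e-04  9.62605481e-01]
0 [-0.30288612  0.29013948  0.41220249  2.01218282 -0.15077598  0.86801802
 -1.63604049]
1 [ 0.24080206  0.29038486 -0.2369527   1.97689883  0.08703758  0.88385222
  1.27193994]
2.2917 [ 0.50048874 -0.08070021  0.30018298] -4.3691763705947886e-05 [-0.31810757  0.20811592  0.41144527  1.97776857 -0.10011055  0.97436517
 -1.68451727]
```

View pics/w1.png

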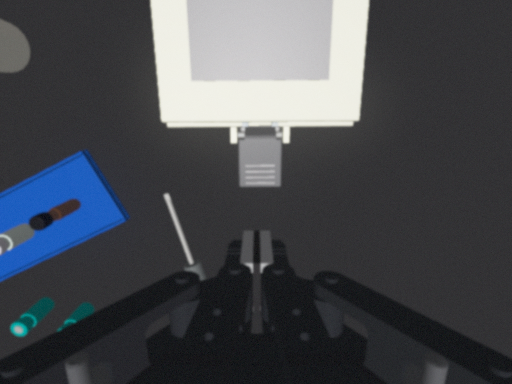

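Wrist view: the lid spans columns 160–361 with front edge at row 121; the grey latch pad spans columns 239–281, front end at row 187.

Run:
```python
from h import *
P=np.load("pics/w1.npy")
f=lambda u,v:np.nanmedian(P[v-1:v+2,u-1:u+2].reshape(-1,3),0).round(4)
print("padfront",f(260,184),f(243,184),f(277,184),"mid",f(260,160),"lid edges",f(166,116),f(358,116),f(260,116),f(158,20),f(364,20))
Q=P[(P[...,2]>.088)&(P[...,2]<.1)&(np.abs(P[...,0]-.63)<.2)&(np.abs(P[...,1]+.115)<.2)]
fr=(Q[:,0]*np.cos(.257)-Q[:,1]*np.sin(.257)); print(len(Q))
# least squares side edge lines: per row min/max col
L=[];Rr=[]
m=(P[...,2]>.088)&(P[...,2]<.1)
for v in range(5,110,3):
    c=np.where(m[v])[0]; L.append(P[v,c.min(),:2]); Rr.append(P[v,c.max(),:2])
for E_ in(L,Rr):
    E_=np.array(E_); k=np.polyfit(E_[:,0],E_[:,1],1); print("edge yaw",np.arctan(k[0]),E_.mean(0))
m2=(P[...,2]>.060)&(P[...,2]<.08)&(P[...,0]<.56)&(np.abs(P[...,1]+.09)<.06); v,u=np.where(m2); print(u.min(),u.max(),v.min(),v.max())
yaw=-.257;X=np.array([np.cos(yaw),np.sin(yaw)]);Y=np.array([-X[1],X[0]])
q_=P[m2][:,:2]; print("pad along x",np.percentile(q_@X,[0,2,98,100]),"y",np.percentile(q_@Y,[0,2,50,98,100]))
q_=Q[:,:2]; print("lid x",np.percentile(q_@X,[0,.3,1]),"y",np.percentile(q_@Y,[0,.3,50,99.7,100]))
```

```text
padfront [ 0.4944 -0.0832  0.0712] [ 0.4988 -0.0661  0.0715] [ 0.4902 -0.1003  0.0713] mid [ 0.5187 -0.0895  0.0709] lid edges [ 0.5825 -0.0185  0.0954] [ 0.5388 -0.1853  0.0948] [ 0.5611 -0.1002  0.0948] [ 0.657  -0.0375  0.0948] [ 0.6138 -0.2029  0.0945]
25571
edge yaw -0.24987578011245332 [ 0.63115022 -0.02605331]
edge yaw -0.24876117349887278 [ 0.58603906 -0.1984981 ]
226 315 122 186
pad along x [0.49673739 0.49815327 0.56223407 0.56232572] y [-0.00761238  0.00227954  0.04420061  0.07211447  0.07847246]
lid x [0.5542879  0.55656075 0.56366835] y [-0.04412917 -0.04268076  0.04660298  0.13511268  0.13641897]
```

```bash
cat >> h.py <<'E'
yaw=-.251
X=np.array([np.cos(yaw),np.sin(yaw)]);Y=np.array([-X[1],X[0]])
E
python3 - <<'E'
from h import *
xy=.5075*X+.0423*Y; o=q(yaw,1)
env.reach([*xy,.185],o)
env.movel([*xy,.153],.05); env.dwell(.3)
f0=np.array(env.get_state()["force"]); z=.153
hit=env.movel([*xy,.138],.008,stop_force=1.2)
p,R,s=tool(); zc=p[2]; print("hit",hit,p,s["force"]-f0,s["time"])
if hit:
    for k in range(1,16):
        env.movel([*xy,zc-.0005*k],.006,stop_force=3)
        p,R,s=tool(); d=s["force"]-f0; print(k,round(p[2]-zc,4),d.round(2))
        if d[2]>6.3: break
    print(s["time"])
    im,P=cloud("scene"); np.save("pics/s2.npy",P); cv2.imwrite("pics/s2.png",cv2.resize(im,(800,600)))
    m=np.linalg.norm(P[...,:2]-(.64*X+.042*Y),axis=-1)<.16; print("maxz>",np.nanpercentile(P[m][:,2],50))
E
```

```text
hit True [ 0.50198587 -0.08507039  0.1433316 ] [-0.30261871  0.46844204  1.93880032] 6.6417
1 -0.0005 [-1.16 -0.67  2.27]
2 -0.0011 [-2.26 -0.15  2.55]
3 -0.0016 [-1.98  0.32  3.34]
4 -0.0021 [-2.52  1.    3.38]
5 -0.0025 [-3.5   0.64  3.85]
6 -0.003 [-2.85  0.66  3.57]
7 -0.0035 [-2.86  0.41  2.64]
8 -0.0041 [-2.24  0.07  0.55]
9 -0.0042 [-1.84 -0.58  5.49]
10 -0.0047 [-1.74 -0.06  5.11]
11 -0.0052 [-1.68 -0.11  6.25]
12 -0.0057 [-3.    0.04  5.15]
13 -0.0062 [-2.24  0.04  6.14]
14 -0.0067 [-3.49  0.33  7.03]
10.1417
maxz> 0.07874551837436385
```

Run:
```python
from h import *
p,R,s=tool(); env.movel([p[0],p[1],.20],.15)
xy=.565*X+.0423*Y
env.reach([*xy,.30],q(yaw,1)); env.dwell(.1)
im,P=cloud("wrist"); cv2.imwrite("pics/w3.png",im); np.save("pics/w3.npy",P)
im2,P2=cloud("side"); cv2.imwrite("pics/side3.png",im2); np.save("pics/side3.npy",P2)
print(env.get_state()["time"], tool()[0])
```

```text
11.5 [ 0.55671407 -0.09944148  0.29834829]
```

View pics/w3.png

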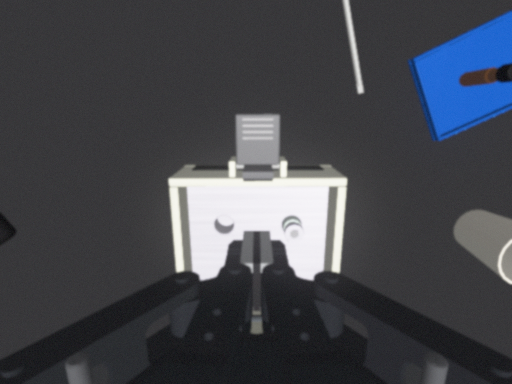

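Wrist view: lid is up, empty well near (225,224), used well with vial2 near (292,228), latch pad (258,135), block in view.

Run:
```python
from h import *
im=cv2.imread("pics/w3.png"); P=np.load("pics/w3.npy")
cv2.imwrite("pics/crop3.png",cv2.resize(im[155:285,165:350],None,fx=4,fy=4,interpolation=cv2.INTER_CUBIC))
sx=lambda p:(round(float(p[...,:2]@X),4),round(float(p[...,:2]@Y),4),round(float(p[2]),4))
f=lambda u,v:sx(np.nanmedian(P[v-1:v+2,u-1:u+2].reshape(-1,3),0))
for u,v in[(225,212),(225,236),(205,224),(245,224),(225,224),(292,233),(200,180),(320,180),(175,230),(338,230),(240,205)]: print((u,v),f(u,v))
Z=P[...,2]; S=P[...,:2]@X; T=P[...,:2]@Y
m=(Z>.055)&(Z<.072)&(abs(S-.62)<.04)&(abs(T-.0823)<.03); print("vial2 top",m.sum(),S[m].mean(),T[m].mean(),S[m].min(),S[m].max(),T[m].min(),T[m].max())
w=(Z<.036)&(abs(S-.62)<.03)&(abs(T-.0023)<.03); print("well",w.sum(),S[w].min(),S[w].max(),T[w].min(),T[w].max())
P2=np.load("pics/side3.npy"); Z2=P2[...,2]; d=np.linalg.norm(P2[...,:2]-(.70*X+.042*Y),axis=-1)
m=(d<.12)&(Z2>.12); print("lid max z side",np.nanpercentile(Z2[m],99) if m.any() else None)
```

```text
(225, 212) (0.6076, 0.0049, 0.0404)
(225, 236) (0.6382, 0.0039, 0.0397)
(205, 224) (0.6228, -0.0193, 0.0399)
(245, 224) (0.6231, 0.028, 0.04)
(225, 224) (0.6334, 0.0014, 0.0131)
(292, 233) (0.6229, 0.0806, 0.0677)
(200, 180) (0.5606, -0.0149, 0.078)
(320, 180) (0.5606, 0.1053, 0.078)
(175, 230) (0.6148, -0.0443, 0.0779)
(338, 230) (0.6149, 0.1276, 0.0775)
(240, 205) (0.5995, 0.0224, 0.0398)
vial2 top 322 0.6220209776398418 0.08248443755872827 0.6127126742340113 0.6340710751102132 0.07220647267194065 0.09281016139410835
well 252 0.6219160813392212 0.6360045714190515 -0.008711802136074987 0.01336073964004908
lid max z side 0.24321214661372575
```

View pics/crop3.png

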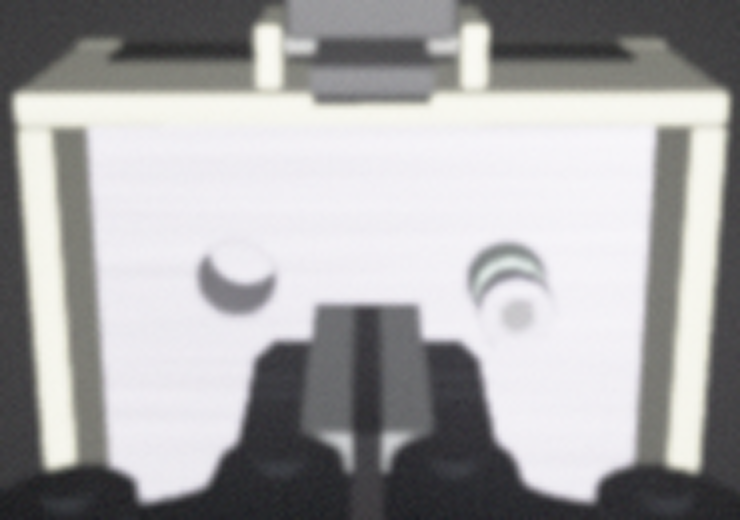

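Run:
```python
from h import *
env.reach([.4965,.240,.24],q(.096+np.pi/2)); env.grip(.05,20); env.dwell(.05)
c,R,t=cal("wrist"); p,Rt,s=tool(); print(s["time"],p,s["opening"],s["qpos"])
im,P=cloud("wrist"); cv2.imwrite("pics/w4.png",im); np.save("pics/w4.npy",P)
Z=P[...,2]; d=np.linalg.norm(P[...,:2]-[.4965,.240],axis=-1); m=(d<.03)&(Z>.05)&(Z<.07)
v,u=np.where(m); print(m.sum(),u.min(),u.max(),v.min(),v.max(),P[m].min(0),P[m].max(0),np.median(Z[m]))
```

```text
13.6167 [0.49652455 0.23995515 0.24000449] 0.050035256343908846 [ 0.15426787  0.51092838 -0.93282268  1.86983233  0.48369099  1.00594634
 -0.89022204]
468 244 267 182 206 [0.4851293  0.22630323 0.05002833] [0.50578726 0.24730511 0.05990328] 0.05788162992591321
```

View pics/w4.png

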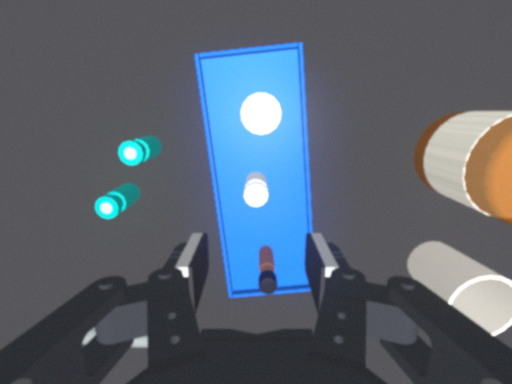

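Wrist view: the crimp-capped vial's top is at (256,194), jar (261,113), slim (267,285), turquoise ones off the tray at (131,152), (107,207).

Run:
```python
from h import *
P=np.load("pics/w4.npy"); Z=P[...,2]; d=np.linalg.norm(P[...,:2]-[.4955,.237],axis=-1); m=(d<.02)&(Z>.0565)&(Z<.065)
lo,hi=P[m].min(0),P[m].max(0); c=(lo+hi)/2; print(m.sum(),c,hi-lo)
xy=c[:2] if np.linalg.norm(c[:2]-[.4955,.237])<.003 else np.array([.4955,.237])
env.movel([*xy,.1056],.15,stop_force=8); 
env.grip(.0,20); p,Rt,s=tool(); print(p,s["opening"],s["gripper_force"],s["time"])
env.movel([*xy,.25],.2); p,Rt,s=tool(); print(p,s["opening"],s["gripper_force"],s["force"],s["time"])
im,P=cloud("wrist"); np.save("pics/w5.npy",P); cv2.imwrite("pics/w5.png",cv2.resize(im[150:350,156:356],None,fx=3,fy=3))
```

```text
421 [0.49545828 0.23671003 0.0582148 ] [0.02065796 0.0206066  0.00337697]
[0.49594357 0.2369576  0.10642743] 0.021131332836833095 20.940844416618347 15.075
[0.49495629 0.23601118 0.24884407] 0.021215465676970593 20.405051931738853 [-0.27291664 -0.08862187 -1.04871281] 15.95
```

View pics/w5.png

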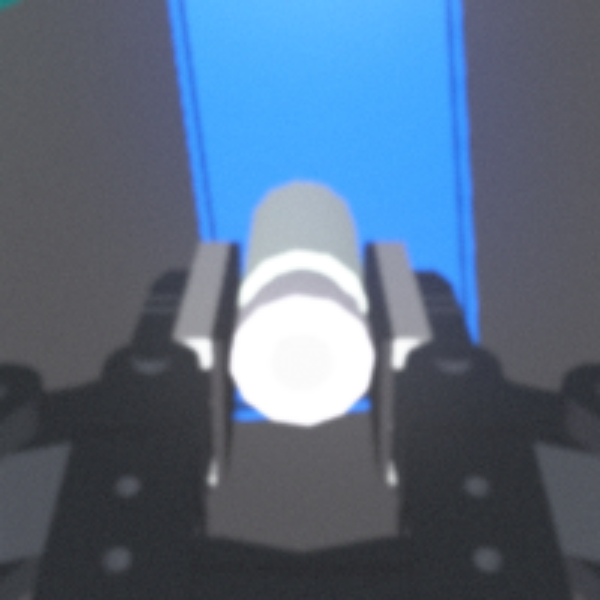

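Run:
```python
from h import *
p,Rt,s=tool(); P=np.load("pics/w5.npy"); L=(P-p)@Rt
m=(abs(L[...,0])<.016)&(abs(L[...,1])<.0125)&(abs(L[...,2]-.0484)<.005)
lo,hi=L[m].min(0),L[m].max(0); off=(lo+hi)/2; print(m.sum(),off,hi-lo,np.median(L[m][:,2]))
o=q(yaw+np.pi/2); 
env.reach([*(.55*X+.003*Y),.25],o)
Ro=Rn.from_quat(np.roll(o,-1)).as_matrix()
xy=.6225*X+.0030*Y-(Ro[:2,0]*off[0] if abs(off[0])<.004 else 0)
np.save("pics/xy.npy",xy)
env.movel([*xy,.25],.15); env.movel([*xy,.152],.12); env.dwell(.2)
p,Rt,s=tool(); f0=np.array(s["force"]); print(p,xy,s["time"],f0,s["opening"])
hit=env.movel([*xy,.1165],.02,stop_force=3)
p,Rt,s=tool(); print(hit,p,s["force"]-f0,s["time"],s["opening"])
```

```text
1977 [-7.95945246e-05  2.80842798e-05  4.84488816e-02] [0.02274718 0.02493392 0.00988882] 0.048217216818157986
[ 0.60417263 -0.151711    0.15281913] [ 0.60375856 -0.15162894] 19.1917 [-0.25073278 -0.33956834 -0.14067369] 0.021097526530457763
True [ 0.60414117 -0.15180824  0.14047569] [ 2.90541214 -0.87760587 -1.06239465] 19.9917 0.02146791667369026
```

```bash
cat > ins.py <<'E'
from h import *
xy=np.load("pics/xy.npy"); f0=np.array([-.25,-.34,-.14])
p,Rt,s=tool(); z=p[2]; c=xy.copy()
for k in range(60):
    d=np.array(s["force"])-f0
    step=np.clip(.00012*d[:2],-.0005,.0005)
    if np.linalg.norm(d[:2])>1: c=c+step
    z=z-.001 if abs(d[2])<6 else z+.0003
    z=max(z,.1158)
    env.movel([*c,z],.02,stop_force=5)
    p,Rt,s=tool()
    if k%3==0: print(k,p.round(4),(c-xy).round(4),d.round(1),round(s["opening"],4))
    if p[2]<.1165 or np.linalg.norm(c-xy)>.004: break
    z=max(z,p[2]-.0015)
print(k,p,c-xy,s["force"]-f0,s["time"]); np.save("pics/c.npy",c)
E
python3 ins.py
```

```text
0 [ 0.6045 -0.1518  0.1395] [ 0.0003 -0.0001] [ 2.9 -0.9 -1.1] 0.0212
3 [ 0.6049 -0.1517  0.1362] [ 0.0014 -0.0002] [ 2.7 -0.5 -0.5] 0.0217
6 [ 0.6053 -0.1518  0.1334] [ 0.0016 -0.0002] [-0.   0.6  0.7] 0.0213
9 [ 0.6054 -0.1515  0.1304] [0.0017 0.0002] [ 0.   0.7 -0.2] 0.0214
12 [ 0.6055 -0.1514  0.1274] [0.0018 0.0003] [ 0.6  0.8 -0.9] 0.021
15 [ 0.6055 -0.1514  0.1244] [0.0018 0.0001] [ 0.4 -0.7 -0.6] 0.0211
18 [ 0.6055 -0.1515  0.1214] [0.0018 0.0001] [ 0.7  0.4 -0.2] 0.0211
21 [ 0.6056 -0.1515  0.1184] [0.0019 0.0002] [ 0.8  0.7 -1.2] 0.0215
23 [ 0.60562572 -0.1515108   0.1164014 ] [0.00190301 0.00018547] [ 1.76758394 -1.00247097 -1.05446361] 25.9917
```

Run:
```python
from h import *
c=np.load("pics/c.npy")
h=env.movel([*c,.1145],.015,stop_force=3); p,Rt,s=tool(); print(h,p,s["force"])
env.grip(.036); p,Rt,s=tool(); print(p,s["opening"],s["gripper_force"])
env.movel([*c,.165],.1); env.movel([*c,.25],.2); 
env.movel([*(.565*X+.042*Y),.30],.2); env.grip(0.0); print(env.get_state()["time"])
im,P=cloud("wrist"); np.save("pics/w6.npy",P)
im2,P2=cloud("scene"); np.save("pics/s6.npy",P2); cv2.imwrite("pics/s6.png",im2)
S=P[...,:2]@X;T=P[...,:2]@Y;Z=P[...,2]
for P_ in(P,P2):
    S=P_[...,:2]@X;T=P_[...,:2]@Y;Z=P_[...,2]
    for t0 in(.003,.0825):
        m=(abs(S-.622)<.025)&(abs(T-t0)<.02)&(Z>.05)&(Z<.1)
        if m.sum(): print(t0,m.sum(),(S[m].max()+S[m].min())/2,(T[m].max()+T[m].min())/2,np.median(Z[m]),Z[m].max())
a=im2[130:260,160:290]; v=np.zeros((500,1000,3),np.uint8); v[:,:500]=cv2.resize(a,(500,500)); v[:,500:]=cv2.resize(im,(500,500)); cv2.imwrite("pics/v6.png",cv2.resize(v,(800,400)))
```

```text
True [ 0.60600946 -0.15158707  0.11538489] [-0.79550987  0.40425308  5.41797503]
[ 0.60530855 -0.15175405  0.11431987] 0.0361915540800647 0.0
28.7417
0.003 370 0.6236924690365524 0.003650602424676101 0.0667069396927292 0.06898344293715164
0.0825 395 0.6228814198400645 0.08271676656966767 0.06688087165152748 0.06974231732977716
0.003 28 0.6221490912973142 0.007882704477996594 0.06273482354998802 0.0681653887447095
0.0825 53 0.6233361258866894 0.08736945157924673 0.06345540476968163 0.06951864827545018
```

View pics/v6.png

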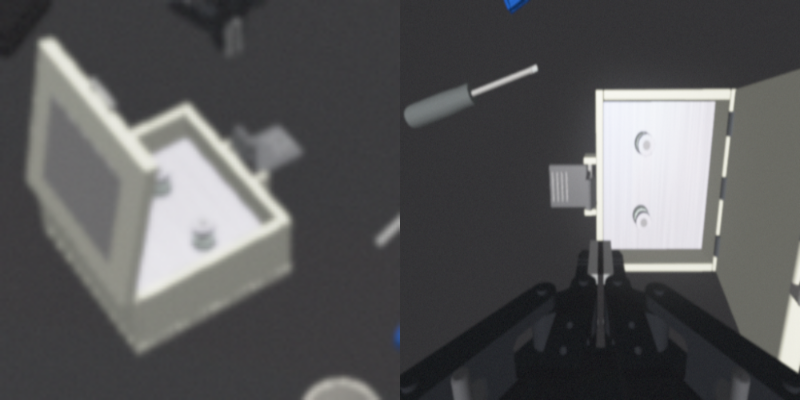

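Run:
```python
from h import *
for n in("pics/side3.npy","pics/scene0.npy"):
    P=np.load(n); S=P[...,:2]@X;T=P[...,:2]@Y;Z=P[...,2]
    m=(S>.73)&(S<.95)&(abs(T-.043)<.12)&(Z<.5)
    print(n,m.sum(),[ (round(a,2),round(float(np.nanpercentile(Z[m&(S>a)&(S<a+.04)],98)),3)) for a in np.arange(.73,.94,.04) if (m&(S>a)&(S<a+.04)).sum()>5])
t=.043
for fl in(0,1):
    for s_,z in((.565,.36),(.785,.36),(.785,.28),(.735,.28),(.60,.167)):
        g=kin.inverse_kinematics([*(s_*X+t*Y),z],q(yaw,fl)); print(fl,s_,z,None if g is None else np.round(g,2))
```

```text
pics/side3.npy 1180 [(np.float64(0.73), 0.02), (np.float64(0.77), 0.002), (np.float64(0.81), 0.002), (np.float64(0.85), 0.002), (np.float64(0.89), 0.185), (np.float64(0.93), 0.186)]
pics/scene0.npy 5696 [(np.float64(0.73), 0.002), (np.float64(0.77), 0.003), (np.float64(0.81), 0.002), (np.float64(0.85), 0.003), (np.float64(0.89), 0.184), (np.float64(0.93), 0.186)]
0 0.565 0.36 [ 0.54  0.3  -0.58  1.72  0.18  1.17 -1.92]
0 0.785 0.36 [ 0.36  0.68 -0.45  1.14  0.28  1.39 -1.88]
0 0.785 0.28 [ 0.36  0.72 -0.43  1.23  0.3   1.25 -1.89]
0 0.735 0.28 [ 0.39  0.64 -0.45  1.38  0.29  1.18 -1.92]
0 0.6 0.167 [ 0.42  0.56 -0.46  1.82  0.32  0.83 -2.02]
1 0.565 0.36 [ 0.98  0.54 -1.27  1.7   0.53  1.31  0.92]
1 0.785 0.36 [ 0.64  0.86 -1.11  1.11  0.75  1.56  1.02]
1 0.785 0.28 [ 0.65  0.92 -1.09  1.2   0.79  1.44  0.99]
1 0.735 0.28 [ 0.72  0.85 -1.11  1.36  0.76  1.38  0.94]
1 0.6 0.167 [ 0.83  0.79 -1.09  1.8   0.8   1.07  0.76]
```

```bash
cat > close.py <<'E'
from h import *
t=.043; H=.724; r=.140; N=.0726; hw=.011; o=q(yaw,0)
def pose(th,lift=0):
    s=H-r*np.cos(th)+.014*np.sin(th)+hw; z=.08+r*np.sin(th)+.014*np.cos(th)
    return [*((s+lift*np.sin(th))*X+t*Y), z+lift*np.cos(th)+N]
env.reach([*(.565*X+t*Y),.37],o)
env.movel([*(.785*X+t*Y),.37],.2)
a=pose(1.35,.03); env.movel([a[0],a[1],a[2]],.15); env.dwell(.2)
f0=np.array(env.get_state()["force"]); print("start",env.get_state()["time"],f0)
ths=np.linspace(1.35,.15,17)
for th in ths:
    h=env.movel(pose(th),.05,stop_force=5); p,R,s=tool(); d=s["force"]-f0
    print(round(th,2),h,(p-pose(th)).round(4),d.round(2),round(s["time"],1))
    if h: break
E
python3 close.py
```

```text
start 32.2333 [-0.35603286  0.31422149  0.27245391]
1.35 False [ 0.     -0.0001  0.0002] [ 0.12 -0.97  0.38] 33.0
1.28 False [-0.0003 -0.      0.    ] [ 1.54 -0.7  -0.81] 33.3
1.2 False [-0.0004  0.     -0.    ] [ 0.82 -1.    0.05] 33.7
1.12 False [-0.0004  0.0001 -0.0001] [ 1.32 -0.49  0.83] 34.1
1.05 False [-0.0004  0.0001 -0.0002] [ 1.   -0.12  0.01] 34.4
0.98 False [-0.0004  0.0001 -0.0002] [ 1.17 -0.17  0.24] 34.8
0.9 False [-0.0004  0.0001 -0.0003] [ 0.75 -0.11 -0.04] 35.1
0.82 False [-0.0004  0.0002 -0.0003] [ 1.07 -1.7   1.68] 35.5
0.75 False [-0.0004  0.0002 -0.0003] [ 1.65 -1.07  1.31] 35.9
0.68 False [-0.0004  0.0001 -0.0003] [ 0.86 -0.33  0.09] 36.2
0.6 False [-0.0004  0.0001 -0.0004] [ 1.21 -0.    0.88] 36.6
0.52 False [-0.0004  0.0001 -0.0004] [ 0.42 -0.28  1.42] 36.9
0.45 False [-0.0004  0.     -0.0004] [ 0.66 -0.55  0.35] 37.3
0.38 False [-0.0004  0.0001 -0.0004] [ 0.71 -0.19  1.83] 37.6
0.3 False [-0.0003  0.     -0.0004] [-0.04  0.17  2.62] 38.0
0.22 False [-0.0003  0.     -0.0004] [ 0.7  -0.6   1.17] 38.4
0.15 False [-0.0003  0.     -0.0004] [-0.06 -1.07  1.8 ] 38.7
```

```bash
cat > snap.py <<'E'
from h import *
f0=np.array([-.356,.314,.272]); N=.0726
xy=(.724-.145+.011)*X+.043*Y
peak=0
env.movel([*xy,.112+N],.03,stop_force=6)
z=.112; 
while z>.0925:
    z-=.0007
    env.movel([*xy,z+N],.01,stop_force=5); p,R,s=tool(); F=s["force"][2]-f0[2]
    env.dwell(.05); F=(F+env.get_state()["force"][2]-f0[2])/2
    peak=max(peak,F); print(round(z,4),round(p[2]-N,4),round(F,2),end=" | ")
    if F>11 or (peak>4.5 and z<.097 and F>8): break
print(peak,s["time"])
E
python3 snap.py
```

```text
0.1113 0.1111 2.39 | 0.1106 0.1105 1.72 | 0.1099 0.1099 2.02 | 0.1092 0.1092 1.77 | 0.1085 0.1086 3.53 | 0.1078 0.1078 3.73 | 0.1071 0.107 3.7 | 0.1064 0.1063 3.75 | 0.1057 0.1056 4.37 | 0.105 0.105 3.84 | 0.1043 0.1043 4.79 | 0.1036 0.1036 5.0 | 0.1029 0.1029 5.38 | 0.1022 0.1022 4.8 | 0.1015 0.1015 6.08 | 0.1008 0.1008 5.01 | 0.1001 0.1 2.87 | 0.0994 0.0992 -0.69 | 0.0987 0.0986 0.25 | 0.098 0.098 0.69 | 0.0973 0.0971 -0.6 | 0.0966 0.0965 0.26 | 0.0959 0.0959 0.02 | 0.0952 0.0952 -0.64 | 0.0945 0.0947 1.76 | 0.0938 0.0939 3.69 | 0.0931 0.0934 6.58 | 0.0924 0.093 9.83 | 9.826490595825241 47.5167
```

Run:
```python
from h import *
p,R,s=tool()
env.movel([p[0],p[1],.172],.02); env.movel([p[0],p[1],.30],.15)
env.reach([*(.50*X+.043*Y),.36],q(yaw,0)); 
im,P=cloud("wrist"); im2,P2=cloud("side")
for Q in(P,P2):
    S=Q[...,:2]@X;T=Q[...,:2]@Y;Z=Q[...,2]
    for a in(.57,.60,.65,.70): 
        m=(abs(S-a)<.008)&(abs(T-.043)<.06)
        if m.sum()>5: print(a,m.sum(),np.nanmedian(Z[m]).round(4),end=" ; ")
    print()
m=(abs((P[...,:2]@X)-.508)<.008)&(abs(P[...,:2]@Y-.043)<.015); print("pad",m.sum(),np.nanmedian(P[m][:,2]))
print(env.get_state()["time"]); cv2.imwrite("pics/w7.png",im)
```

```text
0.57 1639 0.095 ; 0.6 1816 0.0953 ; 0.65 2065 0.0952 ; 
0.57 164 0.0915 ; 0.6 85 0.0949 ; 0.65 72 0.0946 ; 0.7 68 0.0944 ; 
pad 10178 0.3577327665243236
49.675
```

View pics/w7.png

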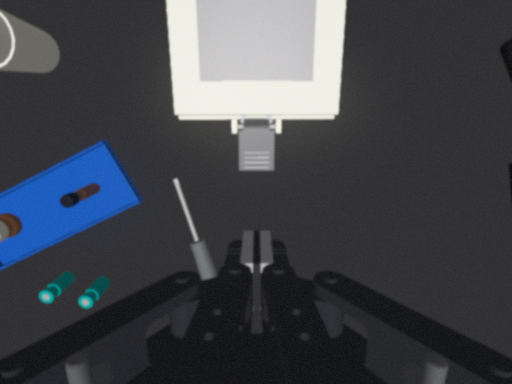

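The picture shows the lid shut: its front edge is at row 117, it is level at 95 mm, and the latch pad at (257,150) is at rest. The arm is clear.

```bash
python3 -c "
from h import *
print(job.job_done())"
```

```text
the job is handed in; nothing more can be done
None
```

I handed the job in at about 50 s: the latch was pressed and the lid popped open, the crimp-capped vial is seated and released in the right-hand well, and the lid is shut and held by the latch; `job_done()` gave no verdict.

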